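# Stack two porous discs on the light reader and hold its shutter open

### The job

Get the light-transmission reader ready for a reading: set the larger porous ceramic disc flat and centred on the round stage, then set the smaller one flat and centred on top of it. Then pull the spring-return shutter handle out until its pointer stands level with the white index tab, and finish while still holding it there with the gripper, since it springs shut when released. Leave the stack undisturbed and everything else on the bench where it is.

Things in the scene. Friction and masses are not known exactly. Their poses are not given: they have to be found in the camera images.
- reader: Fixed blue box, 120 (x) x 150 (y) x 30 mm high, dark round stage 64 mm across standing 6 mm proud in the middle of its top. On its -x side a dark steel bed, 110 mm wide, 6 mm high, reaches to x = -200 mm, with low rails (top at 14 mm) at y = +-44 mm. Origin: centre of the underside, at bench level; x points from the shutter handle towards the box, z up.
- stage (a point): Centre of the top surface of the round stage, 36 mm above the bench. Axes as the reader's.
- shutter: Shutter slide out of the reader's -x face, with an upright fin as handle and a thin steel pointer at the fin's foot: tip at x = 0, y = -38 mm. Origin: bench level, under the fin's middle; axes as the reader's. Slides along -x, 0 to 70 mm; shut, its origin is at the reader's x = -105 mm. A spring pulls it shut: 3 N when shut plus 1 N per 10 mm drawn out; no catch.
- grip (a point): Middle of the shutter's black fin, where to pinch it from above across its thickness; 43 mm above the bench. The fin is 14 mm thick (x) x 36 mm wide (y), from 16 to 58 mm above the bench, standing on a flat steel tongue (40 mm wide, top at 16 mm); 38 mm of free space between fin and box when shut. Axes as the reader's.
- index: White index tab clipped on the reader's -y rail, 10 mm wide (x), up to 21 mm high: the mark for the shutter's pointer. Fixed; placed at 30 to 55 mm of pull. Origin: bench level on the reader's centre line (y = 0), at the x of the tab's middle (the tab itself is at y = -40 to -53 mm); axes as the reader's. The pointer is level with the tab when the shutter's origin is at this origin.
- support_disc: The larger porous white ceramic disc, 56 mm in diameter, 12 mm thick, 40 to 85 g, lying flat. Origin: centre of its underside, z up.
- filter_disc: The smaller porous white ceramic disc, 44 mm in diameter, 10 mm thick, 25 to 52 g, lying flat. Origin: centre of its underside, z up.
- screw_cap: Bystander: loose screw cap, 34 mm across, 14 mm high. Origin: centre of its underside.
- timer: Bystander: small flat timer, 50 x 65 x 16 mm. Origin: centre of its underside.
- dish: Bystander: closed clear culture dish, 90 mm across, 12 mm high. Origin: centre of its underside.
- reagent_bottle: Bystander: amber bottle, 70 mm across, 150 mm high. Origin: centre of its underside.
- tube_rack: Bystander: white tube rack, 200 x 80 x 50 mm, with tubes up to 81 mm high. Origin: centre of its underside.
- jar: Bystander: white jar with a screw lid, 68 mm across, 80 mm high. Origin: centre of its underside.
Things that resemble listed ones, but are neither listed nor needed, are in the scene too. What is shaped like the filter_disc but blue or turquoise is not meant.

How it is judged:
On the way, in this order (a step that is already met when the one before it is completed fails the run):
1. the larger disc lies flat and centred on the stage, let go (horizontal distance between support_disc and stage below 0.006 m and z of support_disc in the frame of stage between -0.003 and 0.003 m and angle between support_disc's own z axis and vertical below 0.08 rad and linear speed of support_disc below 0.02 m/s and contact force between the fingers and support_disc below 0.2 N), for 0.2 s.
2. the smaller disc lies flat and centred on the larger one, let go (all of step 1 and horizontal distance between filter_disc and stage below 0.006 m and z of filter_disc in the frame of stage between 0.009 and 0.015 m and angle between filter_disc's own z axis and vertical below 0.08 rad and linear speed of filter_disc below 0.02 m/s and contact force between the fingers and filter_disc below 0.2 N and horizontal distance between filter_disc and support_disc below 0.006 m), for 0.2 s.
3. the gripper holds the shutter with its pointer at the index tab (x of shutter in the frame of index between -0.005 and 0.005 m and contact force between the fingers and shutter above 1.5 N), for 0.2 s.
At the end, for the whole second after the job is handed in: Larger disc flat on the stage within 6 mm of its centre; smaller flat on it, within 6 mm of both centres; fingers touch neither disc. Pointer within 5 mm of the middle of the index tab (within its width), held there by the fingers against the spring (over 1.5 N) (all of step 2 and all of step 3); the arm keeps its last pose, push and grip.
It fails at once if a bystander is moved by more than 25 mm or tipped (distance of any of screw_cap, timer, dish, reagent_bottle, tube_rack, jar from where it was at the start of the episode above 0.025 m or angle between any of screw_cap, timer, dish, reagent_bottle, tube_rack, jar's own z axis and vertical above 0.5 rad).
It also fails if it takes over 58 s, if anything falls off the work surface, if the arm or the gripper's body presses on something with over 40 N, if the wrist force passes 120 N, or if a joint passes its speed limit or range.

### The arm

A 6-joint arm with a two-finger parallel gripper is mounted at the origin on the work surface. World frame = base frame: x ahead of the robot, y to its left, z up, the work surface at z = 0. Lengths are in m, angles in rad, forces in N, time in s.
With the tool pointing down it reaches from about 0.375 to 0.9 m from the base axis. Payload 3.1 kg.
Tool frame: the origin (TCP) lies on the centre line of the jaws, within the pads' length; the fingertips stand 22 mm ahead of it and the grasp point (between the pads) lies 3 mm ahead of it; z points along the fingers, x is the direction in which the jaws open and shut, and the axes are right-handed (so a half turn about z gives the same grasp; the last joint's range is limited). The gripper opens to 87 mm and grips with 3 to 60 N. Pads are 19 mm wide; open, the fingers measure 117 mm over their backs; the gripper's body (75 mm by 190 mm) begins 51 mm behind the grasp point.
Start: joints at [-1.315, 0.527, 1.433, -0, 1.181, -0.178], TCP at [0.263, -0.567, 0.245] pointing down, gripper open.
Joint ranges: [-3.08, 3.08], [-0.75, 2.2], [0.22, 2.44], [-1.43, 4.57], [0, 2.65], [-2.85, 2.85]. Speed limits (rad/s): [2.79, 2.79, 3.14, 3.14, 3.14, 3.14].

### API

Orientations are given as a unit quaternion [x, y, z, w].
In Python, from rig import robot, camera, order gives the robot as it stands.
- The arm moves only by the shell command python3 -m pendant 'ROWS' [OPENING] [FORCE]. ROWS is JSON, a list of rows, each a list of 2 entries, a list of its own where there are three numbers: the shift along the tool's x, y, z in mm, then the turn about the tool's z in degrees. A call has 1 to 8 rows; each row shifts and turns the commanded pose from where the row before left it, along the tool's axes as they then stand; what a row does not reach is not made up. A row lasts 1/8 s, in which the tool goes at most 62.5 mm and 10.7 degrees, less where a joint would pass 70% of its speed; a pose out of reach is approached as far as the arm can. A call with a gripper value outside its range is refused whole. OPENING is the finger opening in mm, from 0 to 87, set as the call begins (- or left out, the last holds). The fingers move at their own pace and stop on an object; FORCE is the grip in N (left out, the last holds). Time passes only in rows, so rows that do not move let the fingers close. It gives the time, the measured TCP pose, the force and the opening at its end, in the units of the state.
- robot.get_obs(): the state, without advancing time (a new reading comes with each control period).
- camera(name): name is "scene" or "top" or "wrist"; returns a dict with "pixels" (480x640x3 uint8, blue, green, red), "mtx" (3x3 intrinsics, pixels), "k1" (the pictures are not rectified: a ray, as slopes to the right and down, at radius r is drawn at 1 + k1 r^2 times it, then the intrinsics apply), "R" (3x3) and "t" (3): a world point X has camera coordinates R X + t. Camera axes: x right, y down, z forward; pixel columns grow to the right and rows downward; lengths in m; the calibration is good to about 2 mm. A picture is of the moment at which its call begins. There is no depth.
- order.hand_in(): hands the job in, once; it reports no verdict.
The state is a dict: "time": time; "q": joint angles; "joint_velocities": joint speeds; "joint_torque": joint torques, N m; "position": TCP position; "tool_rot": TCP orientation; "ft_force": force on the tool from outside, world axes, zero at the start; "moment": the same for the moment, N m; "grip_width": finger opening in m.
Only numpy, scipy, OpenCV 4.12 (cv2) and the standard library are available. Lean on these libraries where they do the work, as an engineer would, in place of code of your own. Each camera call takes 0.05 s, during which the arm holds its last target. There are 200 camera calls.

## Working session

There is one attempt and no reset: what is moved stays moved. The work goes in short steps, Python scripts to look and compute and a shell command to move; the robot and the scene stay as the last step left them, time stands still between calls to the robot, and variables do not carry over. Pictures are saved under pics/ and viewed, about 8 in all and at most 12, crops included, and the job is handed in when it is done.

```bash
mkdir -p pics; cat > h.py <<'E'
import numpy as np, cv2
from rig import robot, camera, order
from scipy.spatial.transform import Rotation as Ro
def ray(c,u,v):
    K=np.array(c["mtx"]);k=c["k1"]
    p=cv2.undistortPoints(np.array([[[u,v]]],float),K,np.array([k,0,0,0,0.]))[0,0]
    R=np.array(c["R"]);t=np.array(c["t"]).ravel()
    return -R.T@t, R.T@np.array([p[0],p[1],1])
def onz(c,u,v,z):
    o,d=ray(c,u,v); return o+d*(z-o[2])/d[2]
def proj(c,X):
    X=np.atleast_2d(np.array(X,float));R=np.array(c["R"])
    return cv2.projectPoints(X,cv2.Rodrigues(R)[0],np.array(c["t"],float).ravel(),np.array(c["mtx"],float),np.array([c["k1"],0,0,0,0.]))[0][:,0]
def totool(X):
    "shift in mm along tool axes to bring TCP to X"
    o=robot.get_obs(); return 1000*Ro.from_quat(o["tool_rot"]).inv().apply(np.array(X)-np.array(o["position"]))
E
python3 - <<'E'
from h import *
import pickle
d={}
for n in("scene","top","wrist"):
    d[n]=camera(n); cv2.imwrite(f"pics/{n}0.png",d[n]["pixels"])
pickle.dump(d,open("c0.pkl","wb"))
o=robot.get_obs();print(o["time"],o["position"],o["tool_rot"],Ro.from_quat(o["tool_rot"]).as_matrix().round(3),o["grip_width"])
for n in d: print(n,(-d[n]["R"].T@np.ravel(d[n]["t"])).round(3),d[n]["k1"],d[n]["mtx"][0][0])
E
```

```text
0.15 [ 0.26258592 -0.56658224  0.24380732] [ 8.42702896e-01 -5.38378247e-01 -6.09616989e-04 -5.66207911e-04] [[ 0.42  -0.907 -0.   ]
 [-0.907 -0.42   0.002]
 [-0.002 -0.    -1.   ]] 0.08690073575410522
scene [1.11  0.756 0.861] -0.025039312436269646 496.59396614680594
top [0.25  0.025 1.588] -0.012205106534863173 514.6013541880902
wrist [ 0.323 -0.538  0.384] -0.05151476473295945 346.09591106119507
```

View pics/top0.png

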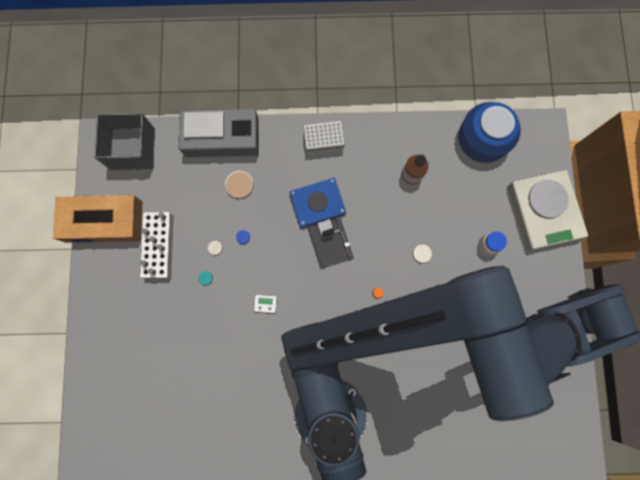

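View pics/scene0.png

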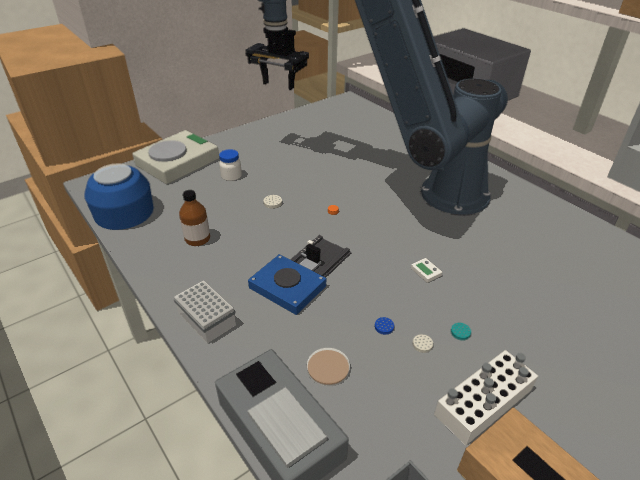

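Top view: the white discs are at (423,254), which looks larger, and (215,248), smaller. The blue (243,237) and turquoise (205,279) discs have the wrong colour, and the tan one at (239,184) is the dish. The reader stage is at (318,202), the shutter fin at (325,227) and the index tab at (347,245). I'll measure these and confirm the discs in one enlarged crop.

```bash
python3 - <<'E'
from h import *
import pickle
d=pickle.load(open("c0.pkl","rb"));T=d["top"];S=d["scene"]
def crop(c,x,y,w,h,f): return cv2.resize(c["pixels"][y:y+h,x:x+w],None,fx=f,fy=f,interpolation=cv2.INTER_CUBIC)
a=np.hstack([crop(T,190,222,60,60,4),crop(T,395,225,60,60,4),crop(S,245,175,60,60,4)])
b=np.hstack([crop(T,285,175,72,96,5)[:360],crop(S,240,220,120,120,3)])
im=np.zeros((600,720,3),np.uint8);im[:240,:]=a;im[240:600,:b.shape[1]]=b
cv2.imwrite("pics/crop1.png",im)
def seg(c,u,v,r,z,f):
    p=c["pixels"][v-r:v+r,u-r:u+r].astype(int); m=f(p).astype(np.uint8)
    n,l,s,ce=cv2.connectedComponentsWithStats(m); i=1+np.argmax(s[1:,4]); m=(l==i).astype(np.uint8)
    k=cv2.convexHull(np.argwhere(m)[:,::-1].astype(np.int32)); e=cv2.fitEllipse(k)
    uv=np.array(e[0])+[u-r,v-r]; X=onz(c,*uv,z); print(uv.round(1),np.round(e[1],1),s[i,4],X.round(4))
    return X
white=lambda p:p.min(2)>150
dark=lambda p:p.max(2)<75
print("large");seg(T,423,254,16,.012,white);seg(S,273,201,16,.012,white)
print("small");seg(T,215,248,13,.010,white);seg(S,423,343,16,.010,white)
print("stage");seg(T,318,202,16,.036,dark);seg(S,287,278,20,.036,dark)
# blue top polygon
hsv=cv2.cvtColor(T["pixels"],cv2.COLOR_BGR2HSV)
m=cv2.inRange(hsv,(105,120,60),(125,255,255)); m[:170]=0;m[235:]=0;m[:,:280]=0;m[:,360:]=0
k=max(cv2.findContours(m,0,1)[0],key=cv2.contourArea);r=cv2.minAreaRect(k);B=cv2.boxPoints(r)
P=np.array([onz(T,*q,.03) for q in B]);print("box",B.round(1).tolist(),P.round(4).tolist())
for i in range(4): e=P[(i+1)%4]-P[i];print(np.linalg.norm(e).round(4),np.degrees(np.arctan2(e[1],e[0])).round(2))
E
```

```text
large
[422.5 252.6] [18.3 19.6] 285 [ 0.4769 -0.3004  0.012 ]
[272.1 199.5] [10.3 18. ] 146 [ 0.4754 -0.2954  0.012 ]
small
[214.1 246.7] [14.  14.9] 171 [0.5101 0.3452 0.01  ]
[422.7 341.8] [15.1 20.1] 235 [0.509  0.3488 0.01  ]
stageTraceback (most recent call last):
  File "<stdin>", line 19, in <module>
  File "<stdin>", line 12, in seg
cv2.error: OpenCV(4.12.0) /io/opencv/modules/imgproc/src/shapedescr.cpp:361: error: (-201:Incorrect size of input array) There should be at least 5 points to fit the ellipse in function 'fitEllipseNoDirect'
```

View pics/crop1.png

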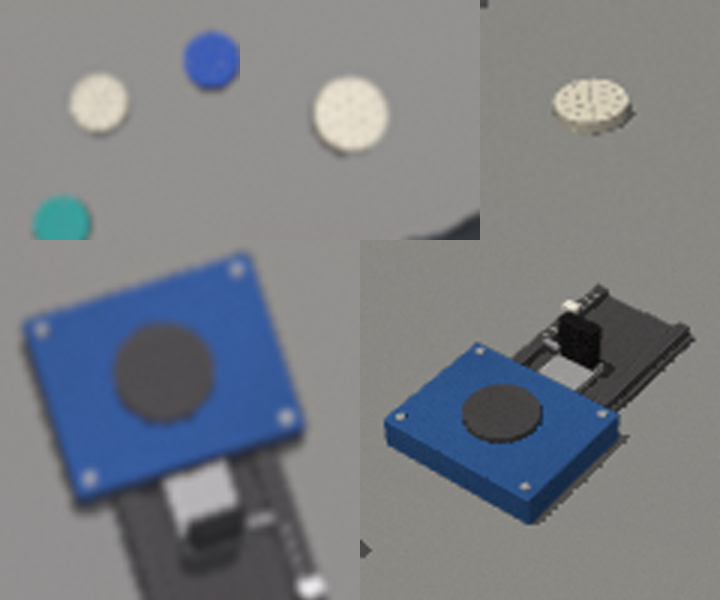

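Crop: the disc at top (422.5,252.6) is 56 mm across, white and perforated, so it is support_disc. The one at (214,247) is white and ~44 mm across, so it is filter_disc; blue and turquoise are rejected. The stage centre is at top ≈(317.6,201.6). The scene crop shows the fin, pointer and white tab on the −y rail. Next I'll work out the reader's coarse pose and the first move.

```bash
python3 - <<'E'
from h import *
import pickle
d=pickle.load(open("c0.pkl","rb"));T=d["top"];S=d["scene"]
def cr(x,y,z):X=onz(T,285+x/5-.5,175+(y-240)/5-.5,z);return X
print("stage",cr(163,373,.036).round(4), onz(S,240+501/3,220+(413-240)/3,.036).round(4))
# screws at corners: box yaw
c=[cr(*q,.03) for q in((41,328),(237,269),(287,417),(90,478))]
print(np.round(c,4), np.mean(c,0).round(4))
for i,j in((0,1),(1,2),(2,3),(3,0)): e=c[j]-c[i];print(np.degrees(np.arctan2(e[1],e[0])).round(1),np.linalg.norm(e))
print("index",cr(311,585,.021).round(4),"fin",cr(215,520,.058).round(4))
W=d["wrist"];o=robot.get_obs();Rt=Ro.from_quat(o["tool_rot"]).as_matrix()
print("cam axes in tool",(W["R"]@Rt).T.round(3), Rt.T@(-W["R"].T@np.ravel(W["t"])-o["position"]))
print(totool([.477,-.299,.16]))
E
```

```text
stage [0.642  0.0222 0.036 ] [0.4147 0.2025 0.036 ]
[[ 0.6741  0.0978  0.03  ]
 [ 0.7096 -0.0257  0.03  ]
 [ 0.6137 -0.0541  0.03  ]
 [ 0.5777  0.0688  0.03  ]] [0.6438 0.0217 0.03  ]
-74.0 0.1284430133685634
-163.5 0.10004459131044133
106.3 0.1280688877806871
16.8 0.10066713450294318
index [ 0.5092 -0.0662  0.021 ] fin [ 0.5442 -0.0072  0.058 ]
cam axes in tool [[ 1.     0.    -0.001]
 [-0.     0.97   0.244]
 [ 0.001 -0.244  0.97 ]] [-0.00060849 -0.06710116 -0.14022072]
[-152.54534712 -306.99551588   84.148622  ]
```

```bash
python3 -m pendant '[[[-19,-38,10],0],[[-19,-38,10],0],[[-19,-38,10],0],[[-19,-38,11],0],[[-19,-38,11],0],[[-19,-39,11],0],[[-19,-39,11],0],[[-19,-39,10],0]]' 87 20
python3 -m pendant '[[[0,0,0],0],[[0,0,0],0]]'
python3 - <<'E'
from h import *
import pickle
c=camera("wrist");o=robot.get_obs();pickle.dump((c,o),open("c1.pkl","wb"));im=c["pixels"].copy()
m=(im.min(2)>130).astype(np.uint8);n,l,s,ce=cv2.connectedComponentsWithStats(m)
for i in range(1,n):
    if s[i,4]>800:
        e=cv2.fitEllipse(cv2.convexHull(np.argwhere(l==i)[:,::-1].astype(np.int32)));print(s[i],e,onz(c,*e[0],.012),totool(onz(c,*e[0],.012)));cv2.ellipse(im,e,(0,0,255),1)
print(proj(c,[.477,-.299,.012]))
cv2.imwrite("pics/w1.png",im)
E
```

```text
time: 1.15
position: [0.4781, -0.2989, 0.16]
tool_rot: [0.843, -0.538, -0.0, -0.0]
ft_force: [0.1, -0.7, -0.0]
grip_width: 0.087
time: 1.4
position: [0.4774, -0.3003, 0.1605]
tool_rot: [0.843, -0.538, -0.0, 0.0]
ft_force: [-0.8, -0.4, -0.1]
grip_width: 0.087
[     0      0    640    294 157482] ((348.4770812988281, 138.45480346679688), (335.8332214355469, 839.5067138671875), 88.49495697021484) [ 0.55898271 -0.28887464  0.012     ] [ 23.35528865 -79.29016651 148.71059319]
[ 268  327  160   41 4225] ((345.6923522949219, 347.0840759277344), (70.50060272216797, 162.7975616455078), 91.59440612792969) [ 0.38918688 -0.36933894  0.012     ] [ 25.07637761 108.59853542 148.73795507]
[[317.04494049 233.62006456]]
```

View pics/w1.png

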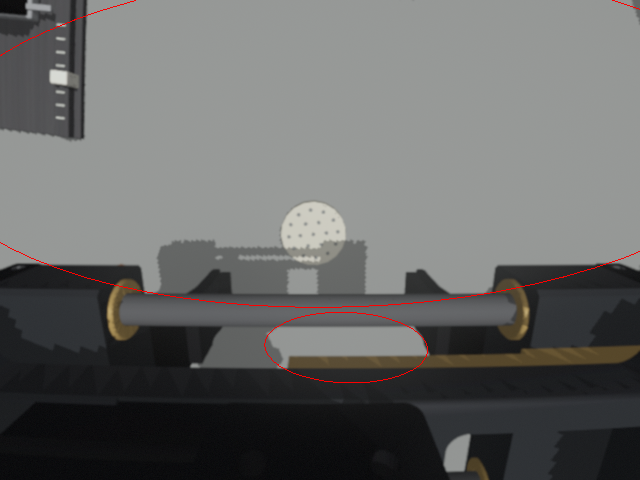

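The disc shows at (313,232), partly shaded by the gripper. The index tab and scale are at (62,77). I'll segment by its cream tint instead of brightness, and measure the tab too.

```bash
cat >> h.py <<'E'
def disc(c,X,r,z,box=None,f=None):
    "fit top rim of cream disc near world X; returns world centre on plane z, apparent diameter"
    im=c["pixels"].astype(int); m=((im[:,:,2]-im[:,:,0])>10).astype(np.uint8) if f is None else f(im).astype(np.uint8)
    u,v=proj(c,X)[0]; k=np.zeros_like(m); cv2.circle(k,(int(u),int(v)),int(r),1,-1); m&=k
    m=cv2.morphologyEx(m,cv2.MORPH_OPEN,np.ones((3,3),np.uint8))
    n,l,s,_=cv2.connectedComponentsWithStats(m); i=1+np.argmax(s[1:,4])
    h=cv2.convexHull(np.argwhere(l==i)[:,::-1].astype(np.int32))[:,0]
    P=np.array([onz(c,*q,z)[:2] for q in h])
    (cx,cy),rad=cv2.minEnclosingCircle((P*1000).astype(np.float32))
    e=cv2.fitEllipse(h); C=onz(c,*e[0],z)
    print("px",np.round(e[0],1),np.round(e[1],1),"area",s[i,4],"world",C.round(4),"minenc",round(cx,1),round(cy,1),"d",round(2*rad,1))
    return C,h
E
python3 - <<'E'
from h import *
import pickle
c,o=pickle.load(open("c1.pkl","rb"));im=c["pixels"]
print([im[v,u].tolist() for u,v in((310,220),(310,262),(310,205),(400,200),(300,255),(350,250))])
C,h=disc(c,[.477,-.3,.012],60,.012)
print(totool(C))
print("index",onz(c,62,77,.021))
E
```

```text
[[193, 203, 205], [134, 143, 144], [195, 204, 206], [151, 153, 151], [143, 152, 153], [105, 106, 105]]
px [312.  228.4] [52.  64.5] area 1987 world [ 0.4794 -0.2931  0.012 ] minenc 475.9 -295.3 d 54.6
[ -6.22333947  -5.23264117 148.702489  ]
index [ 0.50890019 -0.06625031  0.021     ]
```

```bash
python3 - <<'E'
from h import *
import pickle
c,o=pickle.load(open("c1.pkl","rb"))
C,h=disc(c,[.477,-.3,.012],60,.012,f=lambda im:(im[:,:,2]-im[:,:,0])>5)
print(totool(C),totool(onz(c,313.3,232.5,.012)))
E
```

```text
px [312.8 232.5] [64.  65.2] area 3171 world [ 0.4764 -0.2953  0.012 ] minenc 475.8 -295.5 d 56.5
[ -5.4943069   -1.5988096  148.70345253] [ -5.08887677  -1.6142548  148.70370347]
```

```bash
python3 -m pendant '[[[-5,-1.5,20],0],[[0,0,35],0],[[0,0,35],0],[[0,0,25],0],[[0,0,13],0],[[0,0,7],0],[[0,0,0],0],[[0,0,0],0]]'
python3 -m pendant '[[[0,0,0],0],[[0,0,0],0],[[0,0,0],0],[[0,0,0],0],[[0,0,0],0],[[0,0,0],0]]' 40 20
```

```text
time: 2.45
position: [0.4771, -0.2955, 0.0264]
tool_rot: [0.843, -0.538, 0.001, 0.0]
ft_force: [0.2, 0.7, -0.1]
grip_width: 0.0872
time: 3.2
position: [0.4768, -0.295, 0.0256]
tool_rot: [0.843, -0.538, 0.0, 0.0]
ft_force: [0.6, -0.4, 2.2]
grip_width: 0.0551
```

```bash
python3 -m pendant '[[[0,0,-15],0],[[0,0,-35],0],[[-5,-6,-40],0],[[-25,-27,-30],0],[[-35,-38,-14],0],[[-40,-42,0],0],[[-40,-42,0],0],[[-35,-38,0],0]]'
python3 -m pendant '[[[-25,-27,0],0],[[-13,-13,0],0],[[0,0,0],0],[[0,0,0],0]]'
python3 - <<'E'
from h import *
import pickle
c=camera("wrist");o=robot.get_obs();pickle.dump((c,o),open("c2.pkl","wb"));cv2.imwrite("pics/w2.png",c["pixels"])
print(proj(c,[.642,.022,.036]),o["position"])
E
```

```text
time: 4.2
position: [0.5764, -0.0484, 0.1606]
tool_rot: [0.843, -0.538, 0.0, -0.0]
ft_force: [0.1, -0.5, -0.8]
grip_width: 0.0552
time: 4.7
position: [0.5959, -0.0005, 0.1596]
tool_rot: [0.842, -0.539, -0.0, 0.0]
ft_force: [0.7, 0.3, -0.9]
grip_width: 0.0551
[[317.34011169 174.88270317]] [ 0.59593717 -0.00065993  0.15957559]
```

View pics/w2.png

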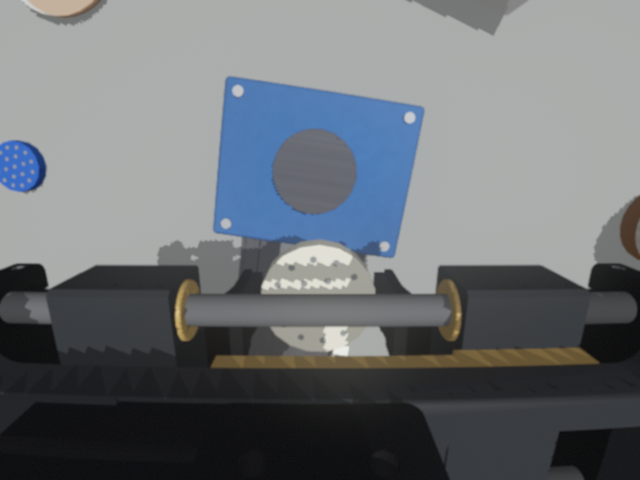

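The stage is at about (314,171), and the held disc is centred at about (318,296), flat in the jaws. The reader's screws are at (237,90), (409,117), (384,246) and (225,223).

```bash
python3 - <<'E'
from h import *
import pickle
c,o=pickle.load(open("c2.pkl","rb"))
st,h=disc(c,[.642,.022,.036],55,.036,f=lambda im:(im[:,:,0]-im[:,:,2]<30)&(im.max(2)<130))
# held disc: rim points at its top plane, left/right/top/bottom
zt=o["position"][2]-.0136
L,R,Tp,Bt=[onz(c,*q,zt) for q in((261,297),(375,297),(318,240),(318,352))]
hd=(L+R)/2
print("held",hd.round(4),np.linalg.norm(R-L),np.linalg.norm(Bt-Tp),((Tp+Bt)/2).round(4))
Rt=Ro.from_quat(o["tool_rot"])
print("held in tool",1e3*Rt.inv().apply(hd-o["position"]),1e3*Rt.inv().apply((Tp+Bt)/2-o["position"]))
s=[onz(c,*q,.03) for q in((237,90),(409,117),(384,246),(225,223))]
print("centre by screws",np.mean(s,0).round(4)); e=s[1]-s[0]+s[2]-s[3];print("yaw",np.degrees(np.arctan2(e[1],e[0]))+90)
e=s[0]-s[3]+s[1]-s[2];print("yaw",np.degrees(np.arctan2(e[1],e[0])))
print("shift stage-held",1e3*Rt.inv().apply(st-hd), "stage-tcp",totool(st))
E
```

```text
px [314.1 171.2] [82.8 83.8] area 5438 world [0.6435 0.0253 0.036 ] minenc 642.7 25.0 d 62.4
held [5.959e-01 2.000e-04 1.460e-01] 0.05471258848203616 0.05802943485127784 [ 5.952e-01 -2.000e-04  1.460e-01]
held in tool [-0.75596445 -0.31666273 13.59973091] [-0.75205699  0.4888587  13.60031879]
centre by screws [0.6429 0.0253 0.03  ]
yaw 16.334003775625973
yaw 16.47506532929712
shift stage-held [ -2.9539171  -53.81805468 109.93619162] stage-tcp [ -3.70988155 -54.1347174  123.53592253]
```

```bash
python3 -m pendant '[[[-1,-14,0],0],[[-1,-25,5],0],[[-1,-15,20],0],[[0,0,30],0],[[0,0,25],0],[[0,0,12],0],[[0,0,0],0],[[0,0,0],0]]'
python3 - <<'E'
from h import *
print(totool([.6431,.0252,.0620]))
E
```

```text
time: 5.75
position: [0.6452, 0.026, 0.0686]
tool_rot: [0.843, -0.539, 0.001, -0.0]
ft_force: [-0.7, 0.5, -1.0]
grip_width: 0.0553
[-0.19566981  2.21283096  6.56409556]
```

```bash
python3 -m pendant '[[[0,1,4],0],[[0,0,2],0],[[0,0,1],0],[[0,0,0],0],[[0,0,0],0]]'
python3 - <<'E'
from h import *
print(totool([.6431,.0252,.0616]))
E
```

```text
time: 6.38
position: [0.6434, 0.0258, 0.0616]
tool_rot: [0.843, -0.538, 0.0, -0.0]
ft_force: [-1.3, -0.3, 5.1]
grip_width: 0.055
[0.41472837 0.48172891 0.03098317]
```

```bash
python3 -m pendant '[[[0,0,0],0],[[0,0,0],0],[[0,0,0],0],[[0,0,0],0],[[0,0,-8],0],[[0,0,-25],0],[[0,10,-35],0],[[0,25,-25],0]]' 87
python3 -m pendant '[[[0,20,-5],0],[[0,0,0],0],[[0,0,0],0]]'
python3 - <<'E'
from h import *
import pickle
c=camera("wrist");o=robot.get_obs();pickle.dump((c,o),open("c3.pkl","wb"));im=c["pixels"].copy()
f=lambda im:(im[:,:,2]-im[:,:,0])>5
D,h=disc(c,[.643,.0252,.048],75,.048,f=f)
D2,h2=disc(c,[.643,.0252,.048],75,.048)
s=[];print(o["time"],o["position"])
cv2.polylines(im,[h.reshape(-1,1,2)],True,(0,0,255),1)
cv2.imwrite("pics/w3.png",im[60:300,180:460])
E
```

```text
time: 7.38
position: [0.6129, 0.011, 0.1557]
tool_rot: [0.843, -0.538, 0.002, -0.001]
ft_force: [0.4, -0.3, -0.0]
grip_width: 0.0872
time: 7.75
position: [0.5941, 0.0028, 0.1587]
tool_rot: [0.843, -0.538, 0.0, -0.0]
ft_force: [0.6, 0.1, -0.2]
grip_width: 0.0871
px [317.4 173.2] [78.2 78.9] area 4629 world [0.6423 0.0261 0.048 ] minenc 641.7 25.8 d 56.2
px [316.5 171. ] [31.5 53.5] area 540 world [0.6434 0.0273 0.048 ] minenc 644.5 25.6 d 36.9
7.8 [0.5941821  0.00287348 0.15837515]
```

View pics/w3.png

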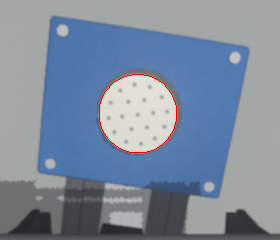

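The larger disc lies flat at about (.642,.026), ~1 mm from the stage centre. Next is the filter disc.

```bash
python3 -m pendant '[[[-18,-4,0],0],[[-35,-7,0],0],[[-50,-10,0],0],[[-55,-10,0],0],[[-55,-10,0],0],[[-55,-10,0],0],[[-45,-9,0],0],[[-35,-7,0],0]]'
python3 -m pendant '[[[0,0,0],-9],[[0,0,0],-10],[[0,0,0],-10],[[0,0,0],-9],[[0,0,0],0],[[0,0,0],0]]'
python3 - <<'E'
from h import *
import pickle
c=camera("wrist");o=robot.get_obs();pickle.dump((c,o),open("c4.pkl","wb"));im=c["pixels"].copy()
f=lambda im:((im[:,:,2]-im[:,:,0])>5)
print(proj(c,[.5095,.347,.01]))
D,h=disc(c,[.5095,.347,.01],45,.010,f=f)
print(o["time"],o["q"].round(3),o["position"],totool(D))
cv2.polylines(im,[h.reshape(-1,1,2)],True,(0,0,255),1)
cv2.imwrite("pics/w4.png",im[100:360,140:500])
E
```

```text
time: 8.8
position: [0.506, 0.35, 0.158]
tool_rot: [0.843, -0.537, -0.0, 0.0]
ft_force: [0.6, -0.7, -0.4]
grip_width: 0.087
time: 9.55
position: [0.5074, 0.3473, 0.1583]
tool_rot: [0.972, -0.235, -0.0, 0.0]
ft_force: [0.3, 0.9, 0.3]
grip_width: 0.0869
[[320.4392627 233.505529 ]]
px [318.1 231.8] [50.1 50.8] area 1833 world [0.5084 0.3493 0.01  ] minenc 508.2 349.0 d 44.2
9.6 [0.418 0.619 1.536 0.    0.987 0.893] [0.50748908 0.34709277 0.15831521] [-1.14922547e-01 -2.40314217e+00  1.48314711e+02]
```

View pics/w4.png

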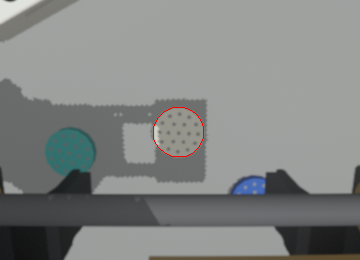

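The filter disc is cream and perforated at full-frame (318,232), 44 mm. Turquoise and blue lie clear of the finger paths.

```bash
python3 -m pendant '[[[0,-2,20],0],[[0,0,35],0],[[0,0,35],0],[[0,0,25],0],[[0,0,11],0],[[0,0,6],0],[[0,0,0],0],[[0,0,0],0]]'
python3 -m pendant '[[[0,0,0],0],[[0,0,0],0],[[0,0,0],0],[[0,0,0],0],[[0,0,0],0],[[0,0,0],0]]' 30 20
python3 -m pendant '[[[0,0,-10],0],[[0,0,-30],0],[[0,0,-40],0],[[0,0,-35],0],[[0,0,-18],0],[[0,0,0],0],[[0,0,0],0]]'
python3 - <<'E'
from h import *
# camera ends at tool y -67; stop 50 mm short along tool y
o=robot.get_obs();ty=Ro.from_quat(o["tool_rot"]).apply([0,1,0])
print(totool(np.array([.6423,.0257,.158])+.055*ty),totool([.6423,.0257,.158]))
E
```

```text
time: 10.6
position: [0.5095, 0.3487, 0.0276]
tool_rot: [0.972, -0.235, 0.001, -0.001]
ft_force: [-0.5, 0.2, 1.0]
grip_width: 0.087
time: 11.35
position: [0.5088, 0.3484, 0.0265]
tool_rot: [0.972, -0.235, -0.0, 0.0]
ft_force: [-0.2, -0.9, 0.3]
grip_width: 0.0431
time: 12.22
position: [0.5079, 0.3479, 0.1583]
tool_rot: [0.972, -0.235, -0.001, 0.001]
ft_force: [0.5, -0.3, 0.2]
grip_width: 0.0428
[266.64075867 280.37574503   0.30050728] [266.64075867 225.37574503   0.30050728]
```

```bash
python3 -m pendant '[[[15,16,0],0],[[30,32,0],0],[[38,40,0],0],[[40,42,0],0],[[40,42,0],0],[[40,42,0],0],[[34,35,0],0],[[20,21,0],0]]'
python3 -m pendant '[[[10,10,0],0],[[0,0,0],0],[[0,0,0],0],[[0,0,0],0]]'
python3 - <<'E'
from h import *
import pickle
c=camera("wrist");o=robot.get_obs();pickle.dump((c,o),open("c5.pkl","wb"));im=c["pixels"].copy()
f=lambda im:((im[:,:,2]-im[:,:,0])>5)
D,h=disc(c,[.6423,.0257,.048],60,.048,f=f)
print(o["time"],o["position"],o["grip_width"],totool(D))
cv2.polylines(im,[h.reshape(-1,1,2)],True,(0,0,255),1)
cv2.imwrite("pics/w5.png",im[60:400,100:540])
E
```

```text
time: 13.22
position: [0.6141, -0.0134, 0.1582]
tool_rot: [0.972, -0.236, -0.001, 0.0]
ft_force: [0.8, 1.0, -0.7]
grip_width: 0.043
time: 13.72
position: [0.6181, -0.0212, 0.1595]
tool_rot: [0.972, -0.234, -0.0, -0.0]
ft_force: [-0.1, 0.3, -0.4]
grip_width: 0.043
px [317.5 173.8] [78.  78.7] area 4630 world [0.6419 0.0264 0.048 ] minenc 641.5 25.8 d 56.3
13.775 [ 0.61827346 -0.02124929  0.15957834] 0.043113161899872306 [ -0.56601248 -53.22729117 111.5794224 ]
```

View pics/w5.png

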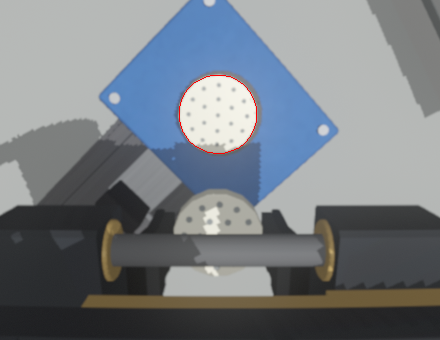

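The larger disc is at full-frame (317,174). The held filter spans x 274–363 with its top edge at row 249.

```bash
python3 - <<'E'
from h import *
import pickle
c,o=pickle.load(open("c5.pkl","rb"));Rt=Ro.from_quat(o["tool_rot"]);z=o["position"][2]-.0165
t=lambda u,v:1e3*Rt.inv().apply(onz(c,u,v,z)-o["position"])
print(t(274,293),t(363,293),t(318.5,249)+[0,22,0],totool([.6424,.0257,.0745]))
E
```

```text
[-21.58659049  -1.47475806  16.50977616] [21.72486538 -1.50141638 16.49021041] [ 0.05897502 -1.7147942  16.50033893] [  0.1841373  -52.7841542   85.07907401]
```

```bash
python3 -m pendant '[[[0,-14,0],0],[[0,-23,5],0],[[0,-14.5,18],0],[[0,0,25],0],[[0,0,20],0],[[0,0,11],0],[[0,0,0],0],[[0,0,0],0]]'
python3 - <<'E'
from h import *
print(totool([.6424,.0257,.0745]))
E
```

```text
time: 14.78
position: [0.6428, 0.023, 0.0812]
tool_rot: [0.972, -0.235, 0.001, -0.0]
ft_force: [0.8, -0.8, -0.4]
grip_width: 0.043
[-1.59638984 -2.24656007  6.66654635]
```

```bash
python3 -m pendant '[[[-0.5,-0.5,3],0],[[0,0,2],0],[[0,0,1],0],[[0,0,0],0],[[0,0,0],0]]'
python3 - <<'E'
from h import *
print(totool([.6424,.0257,.0745]))
E
```

```text
time: 15.4
position: [0.6419, 0.0239, 0.0746]
tool_rot: [0.972, -0.235, 0.0, 0.0]
ft_force: [-0.3, -0.3, 0.2]
grip_width: 0.0426
[-0.42046628 -1.81012066  0.09232947]
```

```bash
python3 -m pendant '[[[0,-0.3,0.7],0],[[0,0,0],0],[[0,0,0],0]]'
```

```text
time: 15.78
position: [0.6421, 0.0239, 0.0745]
tool_rot: [0.972, -0.235, 0.0, 0.0]
ft_force: [-2.0, -0.9, 5.0]
grip_width: 0.0426
```

Contact. I'll release, lift, back off and look.

```bash
python3 -m pendant '[[[0,0,0],0],[[0,0,0],0],[[0,0,0],0],[[0,0,0],0],[[0,0,-8],0],[[0,0,-25],0],[[0,10,-35],0],[[0,25,-15],0]]' 87
python3 -m pendant '[[[0,20,-2],0],[[0,0,0],0],[[0,0,0],0]]'
python3 - <<'E'
from h import *
import pickle
c=camera("wrist");o=robot.get_obs();pickle.dump((c,o),open("c6.pkl","wb"));im=c["pixels"].copy()
f=lambda im:((im[:,:,2]-im[:,:,0])>5)
D,h=disc(c,[.6423,.0257,.048],65,.048,f=f)
print(o["time"],o["position"],proj(c,[.6423,.0257,.058]))
cv2.imwrite("pics/w6.png",cv2.resize(im[60:330,180:480],None,fx=2,fy=2))
E
```

```text
time: 16.77
position: [0.6277, -0.0067, 0.1597]
tool_rot: [0.972, -0.234, 0.003, -0.0]
ft_force: [0.7, 0.0, -0.4]
grip_width: 0.0867
time: 17.15
position: [0.6166, -0.0245, 0.158]
tool_rot: [0.972, -0.235, -0.001, -0.0]
ft_force: [-0.6, 0.2, 0.1]
grip_width: 0.0869
px [317.2 168.8] [78.5 79.8] area 4672 world [0.6419 0.0264 0.048 ] minenc 641.5 25.8 d 56.3
17.2 [ 0.61676119 -0.02427023  0.1579595 ] [[318.10076135 170.06102719]]
```

View pics/w6.png

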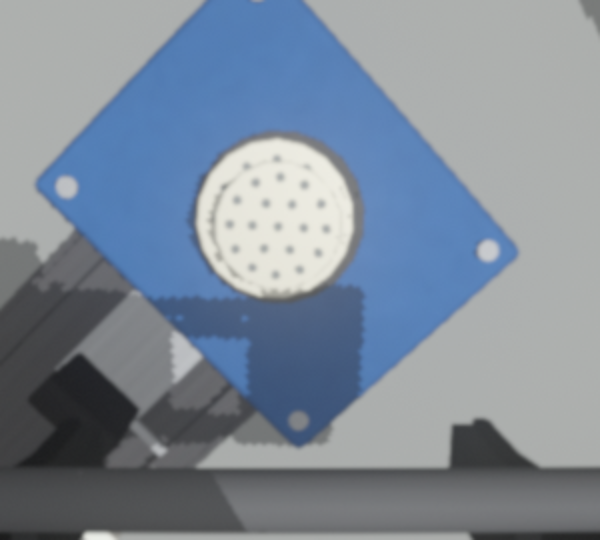

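The stack looks good: filter at full-frame (318.5,172.5), about 2 mm from both centres, lying flat. Next I'll turn the jaws to the reader's x axis and look at the fin, pointer and tab from the −y side.

```bash
python3 -m pendant '[[[0,0,0],-8],[[0,0,0],-10],[[0,0,0],-10],[[0,0,0],-9],[[0,0,0],-6.6],[[0,0,0],0],[[0,0,0],0]]'
python3 - <<'E'
from h import *
a=np.radians(16.4);rx=np.array([np.cos(a),np.sin(a),0]);ry=np.array([-rx[1],rx[0],0]);S=np.array([.6431,.0252,0])
o=robot.get_obs();x=Ro.from_quat(o["tool_rot"]).apply([1,0,0]);print(np.degrees(np.arctan2(x[1],x[0])))
print(totool(S-.130*rx-.096*ry+[0,0,.16]))
E
```

```text
time: 18.08
position: [0.617, -0.0243, 0.1584]
tool_rot: [0.99, 0.143, -0.0, -0.0]
ft_force: [1.1, 0.1, 0.5]
grip_width: 0.0873
16.391920576872447
[-90.95437923  55.90286517  -1.58555871]
```

```bash
python3 -m pendant '[[[-15,9,0],0],[[-25,16,0],0],[[-28,17,0],0],[[-15,9,0],0],[[-8,5,0],0],[[0,0,0],0],[[0,0,0],0],[[0,0,0],0]]'
python3 - <<'E'
from h import *
import pickle
c=camera("wrist");o=robot.get_obs();pickle.dump((c,o),open("c7.pkl","wb"));im=c["pixels"]
print(o["time"],o["position"],o["q"][5])
cv2.imwrite("pics/w7.png",cv2.resize(im[0:270,180:580],None,fx=2,fy=2))
E
```

```text
time: 19.08
position: [0.5461, -0.1037, 0.1588]
tool_rot: [0.99, 0.144, 0.0, 0.0]
ft_force: [-0.5, 0.1, 0.3]
grip_width: 0.0871
19.125 [ 0.54599315 -0.10374511  0.15880464] -0.6771156531448378
```

View pics/w7.png

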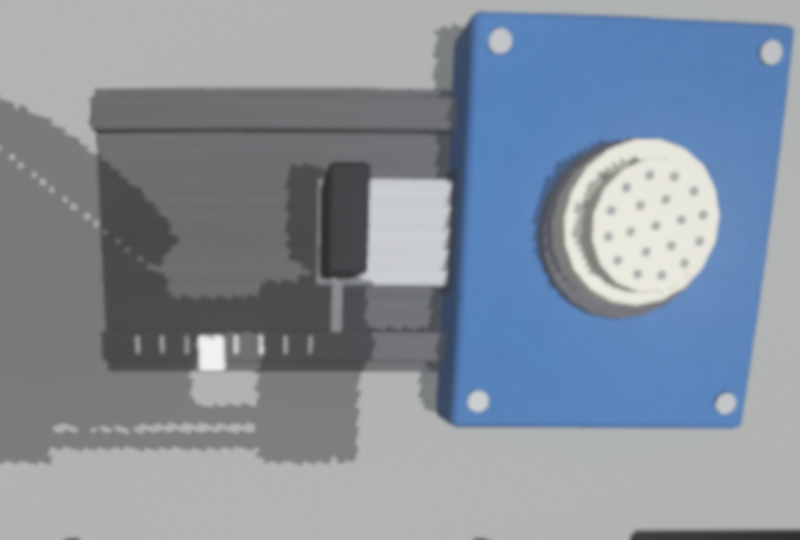

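View: tab at full-frame (285.5,176), pointer tip at (348,165), fin top at (355,109.5). The stack is intact at (507,111).

```bash
python3 - <<'E'
from h import *
import pickle
c,o=pickle.load(open("c7.pkl","rb"))
a=np.radians(16.4);rx=np.array([np.cos(a),np.sin(a),0]);ry=np.array([-rx[1],rx[0],0]);S=np.array([.6431,.0252,0])
def r(u,v,z):
    X=onz(c,u,v,z)-S; return (1e3*np.array([X@rx,X@ry])).round(1)
P=lambda x,y,z:r(180+x/2,y/2,z)
print("tab",P(211,352,.021),P(198,352,.021),P(225,352,.021))
for z in(.012,.017,.02): print("ptr",z,P(336,330,z))
print("fin",P(350,219,.058),P(330,219,.058),P(370,219,.058))
print("ticks",P(137.5,345,.014),P(310,345,.014))
print("screws",[P(*q,.03) for q in((500,41),(771,53),(725,403),(478,401))])
f=S-.105*rx; print("shift to fin above",totool(f+[0,0,.158]),totool(f+[0,0,.040]))
print(totool(S-.003*0-.105*rx))
E
```

```text
tab [-154.5  -46.4] [-159.7  -46.4] [-149.   -46.4]
ptr 0.012 [-104.4  -38. ]
ptr 0.017 [-104.8  -37.9]
ptr 0.02 [-105.1  -37.8]
fin [-104.4   -0.5] [-111.1   -0.5] [-97.8  -0.5]
ticks [-185.  -44.] [-115.  -44.]
screws [array([-49.6,  64. ]), array([50.8, 63.7]), array([ 50.5, -64.4]), array([-49.6, -64.4])]
shift to fin above [ 24.74136605 -96.23574785   0.80555814] [ 24.70758858 -96.24330472 118.80555306]
[ 24.69613859 -96.24586637 158.80555134]
```

Measurements agree: tab at reader x = −154.5, pointer at −105, so the pull is 49.5 mm. I'll narrow the jaws to 36 mm so they clear the box, then move over the fin and descend.

```bash
python3 -m pendant '[[[4,-15,0],0],[[7,-28,0],0],[[8,-30,0],0],[[5,-18,0],0],[[1,-5,0],0],[[0,0,0],0],[[0,0,0],0],[[0,0,0],0]]' 36 40
python3 - <<'E'
from h import *
a=np.radians(16.4);rx=np.array([np.cos(a),np.sin(a),0]);S=np.array([.6431,.0252,0])
print(totool(S-.1047*rx+[0,0,.046]))
E
```

```text
time: 20.12
position: [0.5425, -0.0059, 0.1588]
tool_rot: [0.99, 0.143, 0.0, 0.0]
ft_force: [1.2, 0.7, 0.5]
grip_width: 0.0364
[  0.55850639  -1.49988911 112.84427946]
```

```bash
python3 -m pendant '[[[0,-1,15],0],[[0,0,25],0],[[0,0,28],0],[[0,0,24],0],[[0,0,14],0],[[0,0,6],0],[[0,0,0],0],[[0,0,0],0]]'
python3 -m pendant '[[[0,0,0],0],[[0,0,0],0],[[0,0,0],0],[[0,0,0],0],[[0,0,0],0]]' 0 40
python3 - <<'E'
from h import *
a=np.radians(16.4);rx=np.array([np.cos(a),np.sin(a),0]);S=np.array([.6431,.0252,0])
print(totool(S-.1545*rx+[0,0,.046]))
E
```

```text
time: 21.12
position: [0.5426, -0.0042, 0.0475]
tool_rot: [0.99, 0.143, 0.001, 0.0]
ft_force: [-0.2, 0.7, 0.1]
grip_width: 0.0357
time: 21.75
position: [0.5417, -0.0043, 0.0471]
tool_rot: [0.99, 0.143, -0.0, 0.0]
ft_force: [-2.5, -2.1, 5.4]
grip_width: 0.0137
[-48.88738044   0.29762082   1.15745406]
```

Fin pinched at 14 mm. Pulling gently.

```bash
python3 -m pendant '[[[-4,0,0],0],[[-8,0,0],0],[[-10,0,0],0],[[-10,0,0],0],[[-9,0,0],0],[[-6,0,0],0],[[-2,0,0],0],[[0,0,0],0]]'
python3 -m pendant '[[[0,0,0],0],[[0,0,0],0]]'
python3 - <<'E'
from h import *
a=np.radians(16.4);rx=np.array([np.cos(a),np.sin(a),0]);S=np.array([.6431,.0252,0])
print(totool(S-.1545*rx+[0,0,.046]))
c=camera("scene");t=camera("top");
u,v=proj(c,S-.1545*rx)[0].astype(int);p,q=proj(t,S-.08*rx)[0].astype(int)
A=cv2.resize(c["pixels"][v-45:v+55,u-70:u+30],None,fx=5,fy=5,interpolation=cv2.INTER_CUBIC)
B=cv2.resize(t["pixels"][q-50:q+50,p-30:p+30],None,fx=5,fy=5,interpolation=cv2.INTER_CUBIC)
cv2.imwrite("pics/s8.png",np.hstack([A,B]))
E
```

```text
time: 22.75
position: [0.4976, -0.0173, 0.0471]
tool_rot: [0.99, 0.142, 0.003, 0.0]
ft_force: [5.2, 6.5, 0.4]
grip_width: 0.0137
time: 23.0
position: [0.4977, -0.0173, 0.0471]
tool_rot: [0.99, 0.143, 0.003, 0.0]
ft_force: [5.3, 6.7, 1.4]
grip_width: 0.0138
[-3.02456526  0.28390886  1.1028622 ]
```

View pics/s8.png

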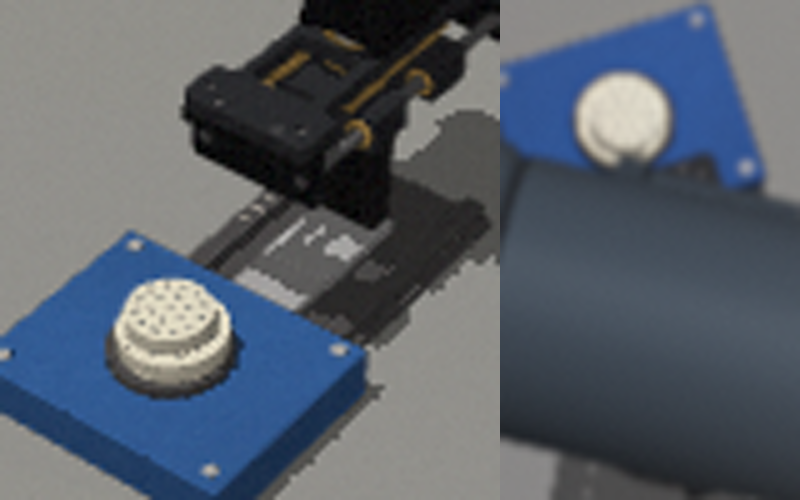

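The stack is intact, but the arm hides the pointer from both cameras. The measured TCP is 3–3.5 mm short because the arm yields to the spring, so I'll pull a little more.

```bash
python3 -m pendant '[[[-2,0.3,0],0],[[-1.8,0,0],0],[[0,0,0],0],[[0,0,0],0],[[0,0,0],0],[[0,0,0],0]]'
python3 - <<'E'
from h import *
a=np.radians(16.4);rx=np.array([np.cos(a),np.sin(a),0]);ry=np.array([-rx[1],rx[0],0]);S=np.array([.6431,.0252,0])
c=camera("wrist");print(totool(S-.1551*rx+[0,0,.046]))
print("expect fin top +y edge",proj(c,S-.1545*rx+.018*ry+[0,0,.058]),"tongue end corners",proj(c,[S-.1545*rx+k*rx+.020*ry+[0,0,.016] for k in(-.01,.0)]))
cv2.imwrite("pics/w9.png",c["pixels"])
E
```

```text
time: 23.85
position: [0.494, -0.0184, 0.0471]
tool_rot: [0.99, 0.142, 0.003, 0.0]
ft_force: [5.3, 8.4, 1.4]
grip_width: 0.0137
[0.24317004 0.27578236 1.10807906]
expect fin top +y edge [[318.5679119  281.45176157]] tongue end corners [[298.46049965 248.46593777]
 [317.92581525 248.43221331]]
```

View pics/w9.png

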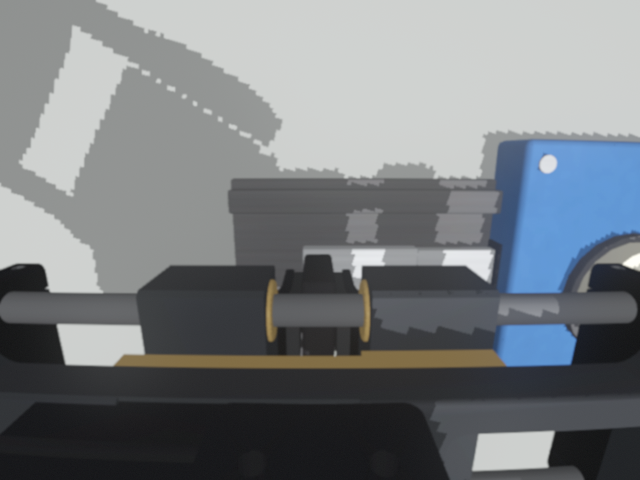

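The fin is between the pads at u≈318, where 318.6 was expected for the tab position. The grip is 13.7 mm with a steady spring load. Handing in.

```bash
python3 -c "
from rig import robot, order
o=robot.get_obs();print(o['time'],o['position'],o['grip_width']);print(order.hand_in())"
```

```text
23.9 [ 0.49399311 -0.01839595  0.04710646] 0.013649982394586186
the job is handed in; nothing more can be done
None
```

I handed the job in at 23.9 s of robot time. Both discs are stacked on the stage, and the gripper is still holding the shutter at the index tab.

- **Discs:** the larger disc sits about 1 mm from the stage centre. The smaller one is about 2 mm from both centres and lies flat. The tolerance is 6 mm. The last scene and top pictures, taken with the shutter drawn out, show the stack still in place.
- **Shutter:** I pinched the fin with a 40 N grip setting and pulled it about 49.5 mm. The first pull stopped about 3.5 mm short because the arm gave against the spring, so I pulled further. By arm position and the last wrist picture (fin at column 318, 318.6 expected), it is within about 1 mm of the tab's middle.
- **Not seen directly:** the gripper hides the pointer and the tab in the held pose, so their alignment is worked out from positions measured beforehand.
- **Side force:** the wrist sensor showed a sideways force of about 6–7 N across the slide direction during the hold. I did not look into it, but it is far below the limits.
- **Bystanders:** I had no contact with any of them that I could see, but I did not measure their positions again at the end.

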